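# Slide the top tray into the tier rack and put the gourd on it

## Task

The top tray of the bamboo tier rack is out on the counter: slide it into the empty top grooves of the rack, handle board towards the open front, until it is fully home against the back stop, and let it go. Then set the round-bellied gourd cup gently down on that tray, standing upright. Keep the gourd from toppling and leave the other things on the counter and shelf where they are.

Things in the scene. Friction and masses are not known exactly. Their poses are not given: they have to be found in the camera images.
- rack: Bamboo tier rack, fixed on the oak shelf (shelf top 50 mm above the counter, front edge at x = 565 mm). Origin: centre of its underside; z up, x from its open front (robot side) to its back, y across. Two side panels, 188 mm over their outsides, 129 mm high, x from -57 to 67 mm; nothing above or before them. The lower two tiers hold trays; the top tier is empty.
- rack_slot (a point): Centre of the empty top tier at groove-floor height: 110 mm above the rack's origin, axes as the rack's. Facing grooves in the panels: 11 mm high, 164 mm from wall to wall; ledges below reach in 14 mm, above 10 mm. Mouths flare some 6 mm over x = -74 to -57 mm. The back stop's face is at x = 57.5 mm: the tray fully home has its slab's underside centre at this point.
- tray_handle (a point): Loose bamboo tray lying on the counter: its upright handle board, 10 mm thick (x), 90 mm long (y), 38 mm tall, stands on the slab's front. This point is the board's centre: 27 mm above the slab's underside, 19 mm above its top, 49 mm before (-x) the slab's centre. x points from the handle to the tray's back edge, which enters the rack first; z up.
- tray_slab (a point): The same tray's slab, centre of its underside: 115 mm (x) by 160 mm (y) by 8 mm thick, flat plain edges, axes as tray_handle. Low ridges, 8 mm high on its top: at y = +-62 mm and at x = 49 mm. Whole tray about 0.22 kg.
- gourd_centre (a point): Gourd cup, terracotta-coloured ceramic, open on top, no handle, 76 mm tall, about 0.18 kg, upright on the counter. This point is on its axis, half-way up (38 mm above its underside). The belly is a straight band 60 mm across from 24 to 46 mm above the underside; foot 44 mm, neck 47 mm, rim 52 mm across. z up along its axis.
- mug_centre (a point): Bystander: white mug with a handle, 72 mm across, 85 mm tall, between the tray and the gourd; its centre.
- bombilla_mid (a point): Bystander: steel bombilla (straw with slotted flat end) lying at the right of the counter, 190 mm long, 8 mm thick; its middle, x along it.
- canister_centre (a point): Bystander: closed glass canister, 90 mm across, 146 mm tall, on the shelf's left end; its centre.
- sugar_centre (a point): Bystander: white jar with a steel cap, 64 mm across, 80 mm tall, on the left of the counter; its centre.
- tin_centre (a point): Bystander: small steel tin, 44 mm across, 50 mm tall, between the tray and the gourd, nearer the robot than the mug; its centre.
Not all that is in view belongs to the job. What is meant by the part that bears tray_handle is not pink or turquoise, and is the smaller of those in its own colour.

How it is judged:
On the way, in this order (a step that is already met when the one before it is completed fails the run):
1. the tray is fully home in the top grooves and let go, with the gourd not on it (x of tray_handle in the frame of rack between -0.055 and -0.045 m and y of tray_handle in the frame of rack between -0.005 and 0.005 m and z of tray_handle in the frame of rack between 0.132 and 0.142 m and angle between the x axis of tray_handle and the x axis of rack, either way round below 0.06 rad and angle between the z axis of tray_handle and the z axis of rack, either way round below 0.04 rad and contact force between the fingers and tray below 0.1 N and contact force between gourd and tray below 0.05 N), for 0.2 s.
2. the gourd stands on the tray, let go (x of tray_handle in the frame of rack between -0.055 and -0.045 m and y of tray_handle in the frame of rack between -0.005 and 0.005 m and z of tray_handle in the frame of rack between 0.132 and 0.142 m and angle between the x axis of tray_handle and the x axis of rack, either way round below 0.06 rad and angle between the z axis of tray_handle and the z axis of rack, either way round below 0.04 rad and x of gourd_centre in the frame of tray_handle between 0.015 and 0.1 m and y of gourd_centre in the frame of tray_handle between -0.06 and 0.06 m and z of gourd_centre in the frame of tray_handle between 0.013 and 0.025 m and angle between gourd_centre's own z axis and vertical below 0.1 rad and contact force between gourd and tray above 0.3 N and contact force between the fingers and tray below 0.1 N and contact force between the fingers and gourd below 0.1 N), for 0.2 s.
At the end, for the whole second after the job is handed in: The tray lies in the top grooves of the rack, within 6 mm of the back stop (5 mm sideways and in height, 0.06 rad in yaw), and the gourd stands upright (within 0.1 rad) on its floor, wholly between the handle and the ridges; both are released and at rest (all of step 2 and linear speed of each of tray, gourd below 0.02 m/s); the robot touches nothing.
It fails at once if another thing on the counter or shelf is moved by more than 30 mm (distance of any of mug_centre, bombilla_mid, canister_centre, sugar_centre, tin_centre from where it was at the start of the episode above 0.03 m).
It fails at once if the gourd is toppled (tilted more than 0.7 rad) (angle between gourd_centre's own z axis and vertical above 0.7 rad).
It fails at once if the gourd is dropped or banged onto the tray (within 11 mm of its floor at over 0.4 m/s) (linear speed of gourd above 0.4 m/s and x of gourd_centre in the frame of tray_handle between 0 and 0.11 m and y of gourd_centre in the frame of tray_handle between -0.08 and 0.08 m and z of gourd_centre in the frame of tray_handle below 0.03 m).
It also fails if it takes over 64 s, if anything falls off the work surface, if the arm or the gripper's body presses on something with over 40 N, if the wrist force passes 120 N, or if a joint passes its speed limit or range.

## Robot

A 6-joint arm with a two-finger parallel gripper is mounted at the origin on the work surface. World frame = base frame: x ahead of the robot, y to its left, z up, the work surface at z = 0. Lengths are in m, angles in rad, forces in N, time in s.
With the tool pointing down it reaches from about 0.35 to 0.875 m from the base axis. Payload 4.2 kg.
Tool frame: the origin (TCP) lies midway between the tips of the shut fingers; the grasp point (between the pads) lies bot.hold_point_z behind it (bot.hold_point_z is the distance from the TCP to the grasp point, in m); z points along the fingers, y is the line along which they close (so a half turn about z gives the same grasp; the last joint's range is limited). The gripper opens to 85 mm and grips with 20 to 120 N. Pads are 22 mm wide; open, the fingers measure 114 mm over their backs; the gripper's body (76 mm by 85 mm) begins 54 mm behind the grasp point. The pads swing forward as they close: fully open they stand 13 mm farther back than shut.
Start: joints at [-0.853, 0.385, 0.008, 0, -1.194, -0.259], TCP at [0.277, -0.56, 0.204] pointing down, gripper open.
Joint ranges: [-3.14, 3.14], [-1.21, 2.06], [-1.07, 1.41], [-3.16, 2.05], [-2.99, -0.16], [-3.1, 3.1]. Speed limits (rad/s): [2.79, 2.79, 3.14, 3.14, 3.14, 3.14].

## Interface

Orientations are given as a rotation vector (axis times angle).
In Python, from rig import bot gives the robot as it stands.
- The arm moves only by the tool carry_out, never from a script. Its argument "motion" is one flat list of numbers, 7 for each row, row after row: the shift along the tool's x, y, z in mm, then the turn, a rotation vector about the tool's x, y, z in degrees, then the opening, from 0 (shut) to 1 (fully open). In form: [dx, dy, dz, rx, ry, rz, claw, dx, dy, dz, rx, ry, rz, claw, ...]. A call has 1 to 20 rows; each row shifts and turns the commanded pose from where the row before left it, along the tool's axes as they then stand; what a row does not reach is not made up. A row lasts 1/10 s, in which the tool goes at most 50 mm and 8.59 degrees, less where a joint would pass 70% of its speed; a pose out of reach is approached as far as the arm can. A call is refused whole if a number of a shift passes 50 or a number of a turn 8.59, either way. A call with a gripper value outside its range is refused whole. The fingers move at their own pace and stop on an object; "force" is the grip in N (left out, the last holds). Time passes only in rows, so rows that do not move let the fingers close. It gives the time, the measured TCP pose, the force, the opening and the grip force at its end, in the units of the state.
- bot.read_state(): the state, without advancing time (a new reading comes with each control period).
- bot.snapshot(name): name is "side" or "top"; returns a dict with "color" (420x560x3 uint8, red, green, blue), "range_z" (420x560 float32, m along the optical axis (not along the pixel's ray), 0 where there is no reading), "fx", "fy", "cx", "cy" (pixels), "dist" ([k1, k2, p1, p2, k3] as OpenCV has them; the pictures are not rectified), "pose" (4x4, takes a point from camera to world coordinates). Camera axes: x right, y down, z forward; pixel columns grow to the right and rows downward; lengths in m; the calibration is good to about 2 mm. A picture is of the moment at which its call begins.
- bot.hand_in(): hands the job in; it is judged then, once.
The state is a dict: "time": time; "qpos": joint angles; "joint_velocities": joint speeds; "tau": joint torques, N m; "position": TCP position; "tool_rot": TCP orientation; "wrist_force": force on the tool from outside, world axes, zero at the start; "ft_torque": the same for the moment, N m; "finger_gap": finger opening in m; "gripper_force": force on a finger pad.
Only numpy, scipy, OpenCV 4.12 (cv2) and the standard library are available. Lean on these libraries where they do the work, as an engineer would, in place of code of your own. Each camera call takes 0.05 s, during which the arm holds its last target. There are 200 camera calls.

## Working session

There is one attempt and no reset: what is moved stays moved. The work goes in short steps, Python scripts to look and compute and a tool call to move; the robot and the scene stay as the last step left them, time stands still between calls to the robot, and variables do not carry over. Pictures are saved under pics/ and viewed, at most 10 in all, crops included, and the job is handed in when it is done.

Besides the shell and the picture viewer there is one more tool, called after "Emit:" as name(argument=value, ...) on one line, values as JSON. carry_out: Moves the arm, as the interface text tells. Its arguments: {"type":"object","properties":{"motion":{"type":"array"},"force":{"type":"number"}},"required":["motion"]}

```bash
mkdir -p pics; ls; cat > h.py <<'E'
import numpy as np, cv2
from rig import bot
def snap(n):
    s=bot.snapshot(n); h,w=s["range_z"].shape
    K=np.array([[s["fx"],0,s["cx"]],[0,s["fy"],s["cy"]],[0,0,1]])
    uv=np.stack(np.meshgrid(np.arange(w),np.arange(h)),-1).reshape(-1,1,2).astype(float)
    r=cv2.undistortPoints(uv,K,np.array(s["dist"])).reshape(h,w,2)
    d=np.dstack([r,np.ones((h,w))]); z=s["range_z"]
    P=np.asarray(s["pose"]); X=(d*z[...,None])@P[:3,:3].T+P[:3,3]; X[z==0]=np.nan
    return s,X
def save(s,f): cv2.imwrite("pics/"+f,s["color"][...,::-1])
E
python3 - <<'E'
from h import *
for n in("side","top"):
    s,X=snap(n); save(s,n+"0.png"); print(n,np.round(s["pose"],3).tolist(),s["fx"])
    np.save(n+"X.npy",X); np.save(n+"C.npy",s["color"])
print(bot.hold_point_z,bot.read_state())
E
```

```text
pics
side [[-0.781, -0.418, 0.464, -0.047], [-0.624, 0.497, -0.603, 0.771], [0.021, -0.76, -0.649, 0.824], [0.0, 0.0, 0.0, 1.0]] 395.7941170171114
top [[0.019, -0.99, 0.142, 0.261], [-1.0, -0.019, 0.005, 0.084], [-0.002, -0.142, -0.99, 1.546], [0.0, 0.0, 0.0, 1.0]] 448.7985071671876
0.0187 {'time': 0.1, 'qpos': array([-8.53394913e-01,  3.85499525e-01,  6.79436465e-03, -4.41341427e-04,
       -1.19401208e+00, -2.58613619e-01]), 'joint_velocities': array([ 0.00035526, -0.00102541,  0.00341904,  0.002665  ,  0.00048779,
       -0.00021941]), 'tau': array([-5.81719578e-04, -3.93319917e+01,  1.88930690e+01,  4.19795528e+00,
       -2.60995963e-03,  1.00645866e-05]), 'position': array([ 0.27656391, -0.55985116,  0.20343057]), 'tool_rot': array([ 7.13986720e-01, -3.05882927e+00, -2.96676511e-03]), 'wrist_force': array([-0.69808783, -0.3030588 , -0.58401503]), 'ft_torque': array([-0.01157252, -0.05594683, -0.05811788]), 'gripper_force': 0.0, 'finger_gap': 0.0851189545646619}
```

View pics/side0.png

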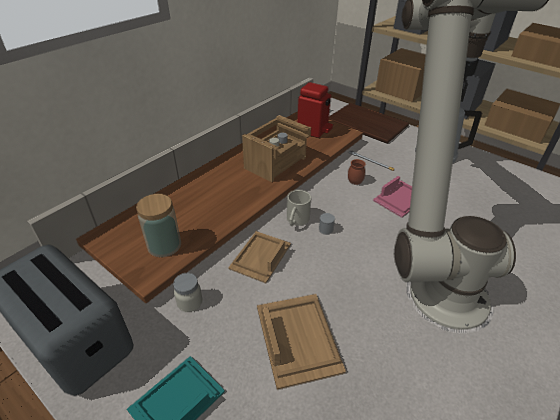

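View pics/top0.png

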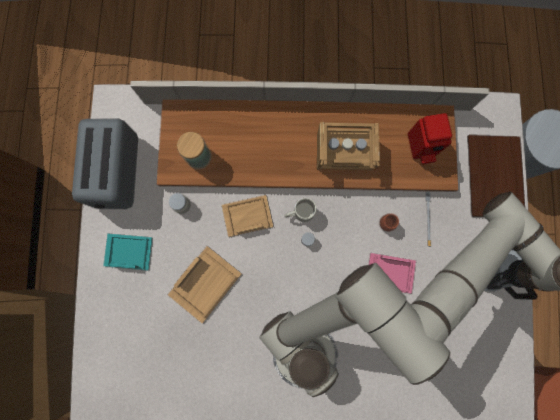

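Candidates for the tray, as top-view pixels:
- Small bamboo tray at (247,215).
- Larger bamboo tray at (205,284).
- Pink tray at (392,272).
- Turquoise tray at (128,252).

The description picks the small bamboo one at (247,215). The gourd is at (389,222) and the rack at (348,146).

```bash
python3 - <<'E'
from h import *
T=np.load("topX.npy");S=np.load("sideX.npy");ct=np.load("topC.npy");cs=np.load("sideC.npy")
a=cv2.resize(ct[185:250,210:285],None,fx=5,fy=5,interpolation=2); b=cv2.resize(cs[225:285,222:297],None,fx=5,fy=5,interpolation=2)
c=cv2.resize(ct[110:185,305:395],None,fx=4,fy=4,interpolation=2)
W=np.zeros((600,780,3),np.uint8);W[:325,:375]=a;W[:300,380:755]=b;W[325:600,:360]=c[:275]
cv2.imwrite("pics/crop.png",W[...,::-1])
def pts(X,c,box,z0,z1):
    r0,r1,c0,c1=box; p=X[r0:r1,c0:c1].reshape(-1,3); q=c[r0:r1,c0:c1].reshape(-1,3).astype(int)
    return p[(p[:,2]>z0)&(p[:,2]<z1)],q[(p[:,2]>z0)&(p[:,2]<z1)]
def rect(p,nm):
    print(nm,len(p),"z",np.round(np.percentile(p[:,2],[5,50,95]),3) if len(p) else ""); 
    if len(p)>3: print("   ",[np.round(v,4) for v in cv2.minAreaRect((p[:,:2]*1).astype(np.float32))], np.round(np.median(p,0),4))
for nm,X,c,box in(("top",T,ct,(185,250,212,280)),("side",S,cs,(225,285,222,297))):
    for z in((.004,.06),(.03,.042),(.043,.055)):
        p,q=pts(X,c,box,*z); m=(q[:,0]-q[:,2]>30); rect(p[m],nm+" tray%s"%(z,))
for nm,X,c,box in(("top",T,ct,(110,180,305,395)),("side",S,cs,(105,190,235,325))):
    p,q=pts(X,c,box,.165,.2); rect(p,nm+" rack top")
    
for nm,X,c,box in(("top",T,ct,(205,240,372,405)),("side",S,cs,(155,190,340,370))):
    p,q=pts(X,c,box,.01,.09); m=(q[:,0]-q[:,2]>25); p=p[m]; rect(p,nm+" gourd"); rect(p[p[:,2]>.068],"  rim"); rect(p[(p[:,2]>.026)&(p[:,2]<.044)],"  belly")
E
```

```text
top tray(0.004, 0.06) 1491 z [0.005 0.01  0.048]
    [array([0.4845, 0.2107]), array([0.1722, 0.226 ]), np.float64(0.9315)] [0.4755 0.2083 0.0103]
top tray(0.03, 0.042) 47 z [0.032 0.038 0.042]
    [array([0.4896, 0.235 ]), array([0.1613, 0.1716]), np.float64(0.9315)] [0.5672 0.2077 0.0385]
top tray(0.043, 0.055) 143 z [0.044 0.048 0.054]
    [array([0.4908, 0.2108]), array([0.1586, 0.226 ]), np.float64(0.9595)] [0.5673 0.1905 0.0478]
side tray(0.004, 0.06) 1639 z [0.005 0.008 0.048]
    [array([0.5033, 0.2168]), array([0.191 , 0.1635]), np.float64(14.5011)] [0.472  0.2219 0.0079]
side tray(0.03, 0.042) 25 z [0.031 0.035 0.042]
    [array([0.4928, 0.2144]), array([0.1569, 0.0922]), np.float64(14.5053)] [0.4296 0.2362 0.0347]
side tray(0.043, 0.055) 205 z [0.044 0.048 0.051]
    [array([0.5052, 0.2175]), array([0.1866, 0.0904]), np.float64(14.8343)] [0.5669 0.217  0.0478]
top rack top 783 z [0.169 0.178 0.183]
    [array([ 0.6846, -0.1209]), array([0.1869, 0.1459]), np.float64(89.324)] [ 0.7036 -0.1323  0.1777]
side rack top 679 z [0.166 0.176 0.18 ]
    [array([ 0.6817, -0.2043]), ar
[... 191 characters left out ...]
 -0.2723  0.0588]
  rim 64 z [0.07  0.075 0.08 ]
    [array([ 0.4536, -0.2748]), array([0.0488, 0.0479]), np.float64(27.3652)] [ 0.4532 -0.2792  0.0747]
  belly 22 z [0.028 0.034 0.041]
    [array([ 0.4559, -0.2727]), array([0.038 , 0.0531]), np.float64(26.2471)] [ 0.4515 -0.2543  0.0342]
side gourd 331 z [0.017 0.051 0.075]
    [array([ 0.4452, -0.2739]), array([0.0584, 0.0547]), np.float64(79.6457)] [ 0.4433 -0.2588  0.0513]
  rim 60 z [0.069 0.074 0.076]
    [array([ 0.448 , -0.2766]), array([0.0454, 0.0504]), np.float64(4.491)] [ 0.4505 -0.2817  0.0735]
  belly 74 z [0.027 0.035 0.043]
    [array([ 0.4496, -0.269 ]), array([0.0444, 0.0579]), np.float64(59.1612)] [ 0.4379 -0.2533  0.0351]
```

View pics/crop.png

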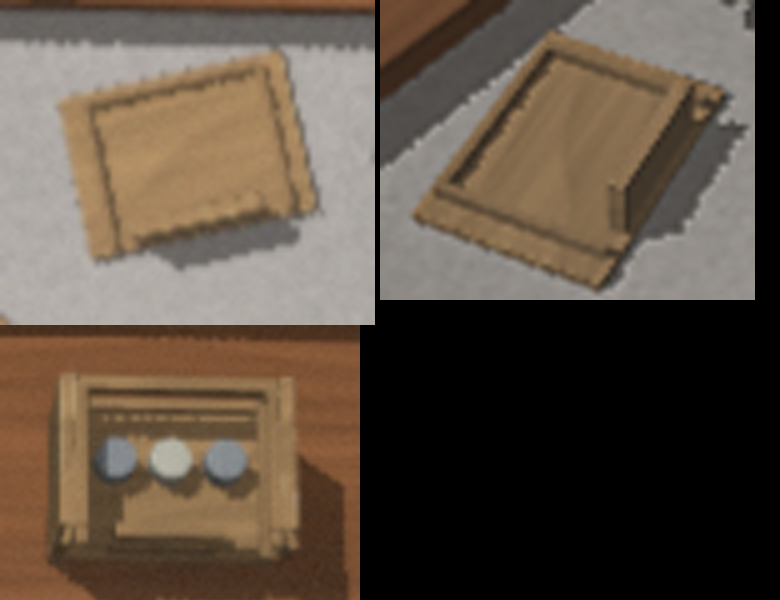

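The crop shows the small bamboo tray with its ridges at the sides and back and its handle board facing the robot, yawed about +14°. The rack's panel tops can be seen too. Next I'll refine both by casting rays onto the known heights.

```bash
cat >> h.py <<'E'
def cast(X,s,z):   # intersect each pixel ray with plane z
    C=np.asarray(s["pose"])[:3,3]; t=(z-C[2])/(X[...,2]-C[2]); return C+(X-C)*t[...,None]
def trim(p,n=2):
    for _ in range(4):
        m=np.median(p[:,:2],0); d=np.abs(p[:,:2]-m).max(1); 
    return p
def ext(p,yaw):
    c,s=np.cos(yaw),np.sin(yaw); q=p[:,:2]@np.array([[c,-s],[s,c]])
    lo,hi=np.percentile(q,1,0),np.percentile(q,99,0); m=(lo+hi)/2
    return np.array([[c,-s],[s,c]])@m, hi-lo
def line(p,ax):     # yaw of a long thin cluster
    v=cv2.fitLine(p[:,:2].astype(np.float32),cv2.DIST_HUBER,0,.001,.001).ravel(); return np.arctan(v[1]/v[0]) if ax==0 else np.arctan(-v[0]/v[1])
def rack(s,X):
    c=s["color"].astype(int); k=(np.abs(X[...,2]-.178)<.009)&(c[...,0]-c[...,2]>25)&(X[...,0]>.6)&(X[...,0]<.78)&(X[...,1]<0)&(X[...,1]>-.25)
    P=cast(X,s,.179)[k]; m=np.median(P[:,1])
    out=[]
    for lo,hi in((-.235,-.185),(-.06,-.01)):
        q=P[(P[:,1]>lo)&(P[:,1]<hi)]; out.append((len(q),np.round(line(q,0),3),np.round(np.percentile(q,[2,50,98],0)[:,:2],4).tolist()))
    return out
def handle(s,X,z,box):
    x0,x1,y0,y1=box; c=s["color"].astype(int)
    k=(X[...,2]>z-.016)&(X[...,2]<z+.01)&(X[...,0]>x0)&(X[...,0]<x1)&(X[...,1]>y0)&(X[...,1]<y1)&(c[...,0]-c[...,2]>25)
    p=cast(X,s,z)[k]; y=line(p,1); return len(p),round(y,3),*[np.round(v,4) for v in ext(p,y)]
E
python3 - <<'E'
from h import *
from scipy.spatial.transform import Rotation as R
for n in("top","side"):
    s,X=snap(n); c=s["color"].astype(int)
    print(n,"rack",*rack(s,X),sep="\n  ")
    print(" handle",handle(s,X,.046,(.38,.5,.13,.3)))
    k=(X[...,2]>.003)&(X[...,2]<.025)&(X[...,0]>.38)&(X[...,0]<.556)&(X[...,1]>.09)&(X[...,1]<.32)&(c[...,0]-c[...,2]>30)
    k=cv2.morphologyEx(k.astype(np.uint8),cv2.MORPH_OPEN,np.ones((3,3)))>0
    p=cast(X,s,.010)[k]; print(" slab",[np.round(v,4) for v in cv2.minAreaRect(p[:,:2].astype(np.float32))])
print(R.from_rotvec(bot.read_state()["tool_rot"]).as_matrix().round(3).tolist())
E
```

```text
top
  rack
  (314, np.float32(0.024), [[0.6143, -0.2137], [0.6893, -0.2028], [0.7494, -0.1892]])
  (296, np.float32(-0.01), [[0.6173, -0.0541], [0.6857, -0.0384], [0.7488, -0.0287]])
 handle (92, np.float32(0.238), array([0.4233, 0.1974]), array([0.0111, 0.0884]))
 slab [array([0.4717, 0.2088]), array([0.1132, 0.1601]), np.float64(13.3521)]
side
  rack
  (179, np.float32(-0.002), [[0.6077, -0.2149], [0.6733, -0.2002], [0.7425, -0.1858]])
  (249, np.float32(-0.013), [[0.6073, -0.0524], [0.6729, -0.0343], [0.743, -0.0182]])
 handle (100, np.float32(0.252), array([0.4151, 0.2015]), array([0.013 , 0.0992]))
 slab [array([0.4653, 0.2113]), array([0.1137, 0.1618]), np.float64(14.4364)]
[[-0.897, -0.443, -0.001], [-0.443, 0.897, 0.001], [0.0, 0.001, -1.0]]
```

Tray handle at about (0.423, 0.197), yaw about 0.24, agreed by the handle fit and the slab fit. Rack at about (0.685, -0.121), yaw about 0. Moving above the handle.

Emit:
carry_out(motion=[0, 0, 0, 0, 0, -8.59, 1, 0, 0, 0, 0, 0, -8.59, 1, 0, 0, 0, 0, 0, -8.59, 1, 0, 0, 0, 0, 0, -8.59, 1, 0, 0, 0, 0, 0, -8.59, 1, 0, 0, 0, 0, 0, -8.59, 1, 0, 0, 0, 0, 0, -8.59, 1, 0, 0, 0, 0, 0, -8.59, 1, 0, 0, 0, 0, 0, -8.59, 1, 0, -40, 0, 0, 0, 0, 1, 0, -40, 0, 0, 0, 0, 1, 0, -40, 0, 0, 0, 0, 1, 0, -40, 0, 0, 0, 0, 1, -40, 0, 0, 0, 0, 0, 1, -40, 0, 0, 0, 0, 0, 1, -40, 0, 0, 0, 0, 0, 1, -40, 0, 0, 0, 0, 0, 1, -40, 0, 0, 0, 0, 0, 1, -40, 0, 0, 0, 0, 0, 1, -40, 0, 0, 0, 0, 0, 1], force=40)

```text
time: 2.2
position: [0.3658, -0.2492, 0.2043]
tool_rot: [-2.468, 1.943, 0.0]
wrist_force: [1.0, 1.2, 0.7]
finger_gap: 0.0854
gripper_force: 0.0
```

Emit:
carry_out(motion=[-40, 0, 0, 0, 0, 0, 1, -40, 0, 0, 0, 0, 0, 1, -40, 0, 0, 0, 0, 0, 1, -40, 0, 0, 0, 0, 0, 1, -40, 0, 0, 0, 0, 0, 1, -40, 0, 0, 0, 0, 0, 1, -40, 0, 0, 0, 0, 0, 1, -40, 0, 0, 0, 0, 0, 1, -40, 0, 0, 0, 0, 0, 1, -40, 0, 0, 0, 0, 0, 1, -20, 0, 0, 0, 0, 0, 1, 0, -40, 0, 0, 0, 0, 1, 0, -40, 0, 0, 0, 0, 1, 0, -40, 0, 0, 0, 0, 1, 0, -40, 0, 0, 0, 0, 1, 0, 0, 40, 0, 0, 0, 1, 0, 0, 30, 0, 0, 0, 1, 0, 0, 0, 0, 0, 0, 1])

```text
time: 4.0
position: [0.4207, 0.1929, 0.1304]
tool_rot: [2.459, -1.939, -0.004]
wrist_force: [-0.5, 0.4, 0.6]
finger_gap: 0.0853
gripper_force: 0.0
```

```bash
cat >> h.py <<'E'
from scipy.spatial.transform import Rotation as R
def go(p,a=None):  # tool-axis shift (mm) to world TCP p, yaw turn about tool z (deg) to world yaw a of tool x (deg)
    s=bot.read_state(); M=R.from_rotvec(s["tool_rot"]).as_matrix()
    cur=np.degrees(np.arctan2(M[1,0],M[0,0]))
    print("t",s["time"],"pos",s["position"].round(4),"yaw",round(cur,2),"tilt",M[:,2].round(4),"shift mm",(M.T@(np.array(p)-s["position"])*1e3).round(1),"" if a is None else "rz %.2f"%-((a-cur+180)%360-180),"F",s["wrist_force"].round(1),"gap",round(s["finger_gap"],4),"grip",s["gripper_force"])
E
python3 - <<'E'
from h import *
go((.423,.1975,.013),-76.4)
for n in("top","side"):
    s,X=snap(n); save(s,n+"1.png"); print(handle(s,X,.046,(.38,.5,.13,.3)))
E
```

```text
t 4.0 pos [0.4207 0.1929 0.1304] yaw -76.49 tilt [-0.0082 -0.0063 -0.9999] shift mm [ -4.4  -4.4 117.4] rz -0.09 F [-0.5  0.4  0.6] gap 0.0853 grip 0.0
(34, np.float32(0.295), array([0.4224, 0.1942]), array([0.0112, 0.0834]))
(100, np.float32(0.249), array([0.4151, 0.2015]), array([0.013 , 0.0992]))
```

Emit:
carry_out(motion=[-4, -4, 20, 0, 0, 0, 1, 0, 0, 30, 0, 0, 0, 1, 0, 0, 30, 0, 0, 0, 1, 0, 0, 20, 0, 0, 0, 1, 0, 0, 16, 0, 0, 0, 1, 0, 0, 0, 0, 0, 0, 1, 0, 0, 0, 0, 0, 0.5, 0, 0, 0, 0, 0, 0.3, 0, 0, 0, 0, 0, 0.2, 0, 0, 0, 0, 0, 0, 0, 0, 0, 0, 0, 0, 0, 0, 0, 0, 0, 0, 0, 0, 0, 0, 0, 0, 0], force=40)

```text
validation failed for argument at $.mo...
```

```bash
python3 - <<'E'
from h import *
go((.423,.1975,.013),-76.4)
s,X=snap("side"); save(s,"side2.png"); print(handle(s,X,.046,(.38,.5,.13,.3)))
E
```

```text
t 4.1 pos [0.4236 0.1953 0.1349] yaw -76.37 tilt [ 3.e-04 -8.e-04 -1.e+00] shift mm [-2.400e+00  1.000e-01  1.219e+02] rz 0.03 F [0.2 0.4 0.7] gap 0.0852 grip 0.0
(101, np.float32(0.252), array([0.4152, 0.2015]), array([0.013 , 0.0992]))
```

Emit:
carry_out(motion=[-2, 0, 25, 0, 0, 0, 1, 0, 0, 30, 0, 0, 0, 1, 0, 0, 30, 0, 0, 0, 1, 0, 0, 20, 0, 0, 0, 1, 0, 0, 17, 0, 0, 0, 1, 0, 0, 0, 0, 0, 0, 1, 0, 0, 0, 0, 0, 0, 0.5, 0, 0, 0, 0, 0, 0, 0.3, 0, 0, 0, 0, 0, 0, 0.2, 0, 0, 0, 0, 0, 0, 0, 0, 0, 0, 0, 0, 0, 0, 0, 0, 0, 0, 0, 0, 0], force=40)

```text
time: 5.35
position: [0.4228, 0.1973, 0.0129]
tool_rot: [-2.469, 1.942, -0.0]
wrist_force: [-1.8, -0.3, 5.3]
finger_gap: 0.0086
gripper_force: 40.6
```

```bash
python3 - <<'E'
from h import *
go((.423,.1975,.013),-76.4)
s,X=snap("side"); save(s,"side2.png"); print(handle(s,X,.046,(.38,.5,.13,.3)))
E
```

```text
t 5.35 pos [0.4228 0.1973 0.0129] yaw -76.39 tilt [ 2.e-04  1.e-04 -1.e+00] shift mm [-0.2 -0.2 -0.1] rz 0.01 F [-1.8 -0.3  5.3] gap 0.0086 grip 40.60619831085205
(54, np.float32(0.348), array([0.4107, 0.2254]), array([0.0146, 0.05  ]))
```

Emit:
carry_out(motion=[0, 0, -10, 0, 0, 0, 0, 0, 0, -20, 0, 0, 0, 0, 0, 0, -30, 0, 0, 0, 0, 0, 0, -30, 0, 0, 0, 0, 0, 0, -30, 0, 0, 0, 0, 0, 0, -30, 0, 0, 0, 0, 0, 0, -27, 0, 0, 0, 0, 0, 0, 0, 0, 0, 6.8, 0, 0, 0, 0, 0, 0, 6.8, 0], force=60)

```text
time: 6.3
position: [0.4226, 0.1973, 0.1904]
tool_rot: [-2.214, 2.226, 0.001]
wrist_force: [0.2, 0.5, -2.7]
finger_gap: 0.0076
gripper_force: 60.3
```

Emit:
carry_out(motion=[20, -5, 0, 0, 0, 0, 0, 30, -5, 0, 0, 0, 0, 0, 30, -5, 0, 0, 0, 0, 0, 30, -5, 0, 0, 0, 0, 0, 30, -5, 0, 0, 0, 0, 0, 30, -5, 0, 0, 0, 0, 0, 30, -5, 0, 0, 0, 0, 0, 30, -5, 0, 0, 0, 0, 0, 30, -5, 0, 0, 0, 0, 0, 30, -5, 0, 0, 0, 0, 0, 20, -7, 0, 0, 0, 0, 0, 8, 0, 0, 0, 0, 0, 0, 0, 0, 0, 0, 0, 0, 0, 0, 0, 0, 0, 0, 0, 0])

```text
time: 7.7
position: [0.4792, -0.1203, 0.1892]
tool_rot: [2.221, -2.221, -0.001]
wrist_force: [0.1, 0.6, -2.4]
finger_gap: 0.0081
gripper_force: 60.3
```

```bash
python3 - <<'E'
from h import *
go((.48,-.121,.190),-90)
for n in("top","side"):
    s,X=snap(n); c=s["color"].astype(int); save(s,n+"3.png")
    k=(X[...,2]>.17)&(X[...,2]<.215)&(X[...,0]>.42)&(X[...,0]<.607)&(X[...,1]>-.23)&(X[...,1]<0)&(c[...,0]-c[...,2]>25)
    q=X[k]; A=np.c_[q[:,:2],np.ones(len(q))]; m=q[:,2]<.194; f=np.linalg.lstsq(A[m],q[m,2],rcond=None)[0]
    print(n,len(q),"plane",f.round(3),"z@",(f@[.53,-.121,1]).round(4))
    p=cast(X,s,.190)[k]; print([np.round(v,4) for v in cv2.minAreaRect(p[:,:2].astype(np.float32))])
a=cv2.imread("pics/top3.png")[100:230,270:430]; b=cv2.imread("pics/side3.png")[90:230,220:380]
cv2.imwrite("pics/c3.png",np.hstack([cv2.resize(a,(400,325)),cv2.resize(b,(371,325))]))
E
```

```text
t 7.7 pos [ 0.4792 -0.1203  0.1892] yaw -90.01 tilt [-7.e-04  4.e-04 -1.e+00] shift mm [ 0.7 -0.8 -0.8] rz -0.01 F [ 0.1  0.6 -2.4] gap 0.0081 grip 60.34503221511841
top 116 plane [-0.092  0.006  0.23 ] z@ 0.1805
[array([ 0.4791, -0.1198]), array([0.1571, 0.0132]), np.float64(89.6924)]
side 1001 plane [ 0.005 -0.006  0.18 ] z@ 0.1838
[array([ 0.5178, -0.1107]), array([0.1211, 0.1743]), np.float64(0.0853)]
```

View pics/c3.png

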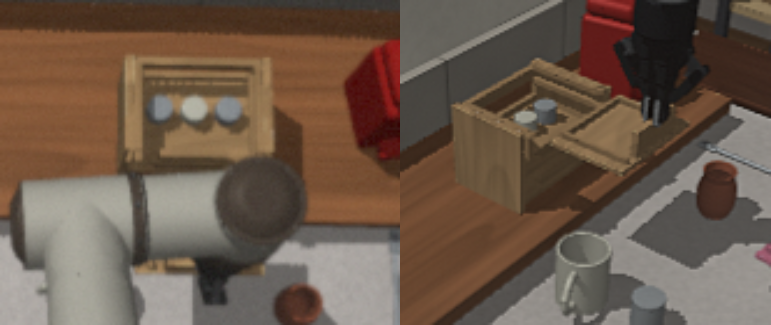

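The side view shows the tray level in the gripper in front of the rack, back edge first. The top view is partly hidden by the arm, but the visible front strip is centred at y ≈ -0.1205, against -0.121 for the rack. Lowering to groove height and entering the mouth.

Emit:
carry_out(motion=[0.5, 0, 8, 0, 0, 0, 0, 0, 0, 7, 0, 0, 0, 0, 0, 0, 0, 0, 0, 0, 0, 0, -15, 0, 0, 0, 0, 0, 0, -10, 0, 0, 0, 0, 0, 0, -10, 0, 0, 0, 0, 0, 0, -5, 0, 0, 0, 0, 0, 0, -5, 0, 0, 0, 0, 0, 0, -5, 0, 0, 0, 0, 0, 0, -5, 0, 0, 0, 0, 0, 0, 0, 0, 0, 0, 0, 0])

```text
time: 8.9
position: [0.5354, -0.1213, 0.1744]
tool_rot: [-2.221, 2.221, -0.0]
wrist_force: [0.2, 0.2, -1.7]
finger_gap: 0.0074
gripper_force: 60.3
```

```bash
python3 - <<'E'
from h import *
go((.636,-.121,.1745),-90)
s,X=snap("side"); save(s,"side4.png")
a=cv2.imread("pics/side4.png")[95:195,225:345]
cv2.imwrite("pics/c4.png",cv2.resize(a,None,fx=5,fy=5,interpolation=cv2.INTER_CUBIC))
E
```

```text
t 8.9 pos [ 0.5354 -0.1213  0.1744] yaw -90.0 tilt [ 3.e-04 -1.e-04 -1.e+00] shift mm [-3.000e-01 -1.006e+02 -1.000e-01] rz 0.00 F [ 0.2  0.2 -1.7] gap 0.0074 grip 60.34875154495239
```

View pics/c4.png

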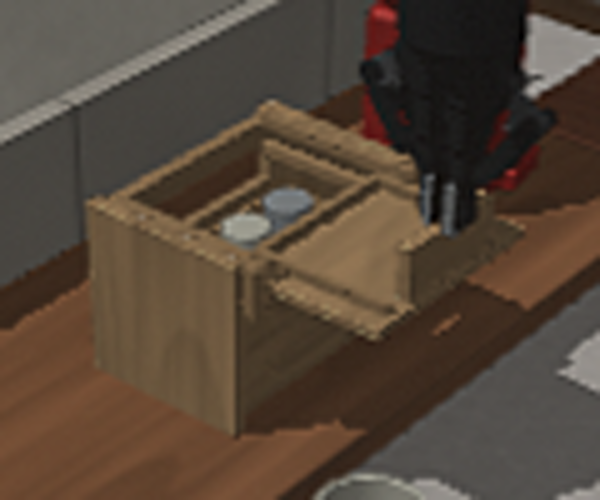

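The tray's back edge is about 14 mm into the grooves, level, with no contact force. Sliding on.

Emit:
carry_out(motion=[0, -5, 0, 0, 0, 0, 0, 0, -8, 0, 0, 0, 0, 0, 0, -8, 0, 0, 0, 0, 0, 0, -8, 0, 0, 0, 0, 0, 0, -8, 0, 0, 0, 0, 0, 0, -8, 0, 0, 0, 0, 0, 0, -8, 0, 0, 0, 0, 0, 0, -8, 0, 0, 0, 0, 0, 0, -8, 0, 0, 0, 0, 0, 0, -8, 0, 0, 0, 0, 0, 0, -8, 0, 0, 0, 0, 0, 0, 0, 0, 0, 0, 0, 0])

```text
time: 10.15
position: [0.6209, -0.1213, 0.1742]
tool_rot: [-2.221, 2.221, -0.001]
wrist_force: [-0.8, -0.3, -2.6]
finger_gap: 0.0077
gripper_force: 60.4
```

Emit:
carry_out(motion=[0, -4, 0, 0, 0, 0, 0, 0, -4, 0, 0, 0, 0, 0, 0, -2, 0, 0, 0, 0, 0, 0, 0, 0, 0, 0, 0, 0])

```text
time: 10.55
position: [0.63, -0.1213, 0.1744]
tool_rot: [-2.221, 2.221, 0.0]
wrist_force: [0.0, -0.0, -1.7]
finger_gap: 0.0076
gripper_force: 60.3
```

Emit:
carry_out(motion=[0, -2, 0, 0, 0, 0, 0, 0, -2, 0, 0, 0, 0, 0, 0, 0, 0, 0, 0, 0, 0])

```text
time: 10.85
position: [0.634, -0.1213, 0.1744]
tool_rot: [-2.221, 2.221, -0.0]
wrist_force: [0.6, -0.3, -2.2]
finger_gap: 0.007
gripper_force: 60.3
```

Emit:
carry_out(motion=[0, -1, 0, 0, 0, 0, 0, 0, -1, 0, 0, 0, 0, 0, 0, -1, 0, 0, 0, 0, 0, 0, 0, 0, 0, 0, 0, 0])

```text
time: 11.25
position: [0.6363, -0.1214, 0.1743]
tool_rot: [2.221, -2.221, -0.001]
wrist_force: [-1.5, -0.3, -1.0]
finger_gap: 0.0076
gripper_force: 60.4
```

Emit:
carry_out(motion=[0, -1, 0, 0, 0, 0, 0, 0, -1, 0, 0, 0, 0, 0, 0, 0, 0, 0, 0, 0, 0])

```text
time: 11.55
position: [0.6361, -0.1214, 0.174]
tool_rot: [2.218, -2.219, -0.007]
wrist_force: [-6.7, -0.3, 1.1]
finger_gap: 0.0076
gripper_force: 60.7
```

Contact at the back stop: the x force is -6.7 N and the tool has stalled at 0.636. Easing off, setting the tray down, releasing and rising.

Emit:
carry_out(motion=[0, 1.5, 1, 0, 0, 0, 0, 0, 0, 0.5, 0, 0, 0, 0, 0, 0, 0, 0, 0, 0, 0, 0, 0, 0, 0, 0, 0, 0.15, 0, 0, 0, 0, 0, 0, 0.3, 0, 0, 0, 0, 0, 0, 0.5, 0, 0, 0, 0, 0, 0, 0.6, 0, 0, 0, 0, 0, 0, 0.6, 0, 0, -15, 0, 0, 0, 0.6, 0, 0, -30, 0, 0, 0, 0.6, 0, 0, -30, 0, 0, 0, 0.6, 0, 0, -30, 0, 0, 0, 1])

```text
time: 12.75
position: [0.6374, -0.1213, 0.2791]
tool_rot: [-2.221, 2.221, -0.001]
wrist_force: [0.7, 0.1, -0.7]
finger_gap: 0.0644
gripper_force: 0.0
```

Emit:
carry_out(motion=[40, 0, 0, 0, 0, 0, 1, 40, 20, 0, 0, 0, 0, 1, 40, 40, 0, 0, 0, 0, 1, 30, 40, 0, 0, 0, 0, 1, 0, 40, 0, 0, 0, 0, 1, 0, 40, 0, 0, 0, 0, 1, 0, 0, 0, 0, 0, 0, 1])

```text
time: 13.45
position: [0.4579, -0.2669, 0.2791]
tool_rot: [-2.218, 2.224, -0.001]
wrist_force: [0.5, -0.6, 0.6]
finger_gap: 0.0856
gripper_force: 0.0
```

```bash
python3 - <<'E'
from h import *
go((.452,-.274,.02))
for n in("top","side"):
    s,X=snap(n); c=s["color"].astype(int); save(s,n+"5.png")
    print(n,handle(s,X,.206,(.58,.68,-.19,-.05)))
    print(*rack(s,X),sep="\n  ")
    k=(X[...,2]>.01)&(X[...,2]<.09)&(np.hypot(X[...,0]-.452,X[...,1]+.274)<.05)&(c[...,0]-c[...,2]>25)
    j=k&(X[...,2]>.066); 
    for z,m in((.074,j),(.035,k&(np.abs(X[...,2]-.035)<.01))):
        if m.sum()>5: print("gourd",m.sum(),[np.round(v,4) for v in cv2.minEnclosingCircle(cast(X,s,z)[m][:,:2].astype(np.float32))])
a=cv2.imread("pics/top5.png")[100:250,290:450]; b=cv2.imread("pics/side5.png")[95:205,225:385]
cv2.imwrite("pics/c5.png",np.hstack([cv2.resize(a,(400,375)),cv2.resize(b,(400,375))]))
E
```

```text
t 13.45 pos [ 0.4579 -0.2669  0.2791] yaw -90.13 tilt [ 7.e-04  1.e-04 -1.e+00] shift mm [  7.1   6.  259.1]  F [ 0.5 -0.6  0.6] gap 0.0856 grip 0.0
top (43, np.float32(0.119), array([ 0.6337, -0.0903]), array([0.0142, 0.0286]))
(226, np.float32(0.032), [[0.6663, -0.2139], [0.7091, -0.2011], [0.7521, -0.1875]])
  (350, np.float32(0.005), [[0.6171, -0.0573], [0.6856, -0.0414], [0.7487, -0.0287]])
gourd 67 [array([ 0.4534, -0.2748]), np.float64(0.0257)]
gourd 8 [array([ 0.4619, -0.2939]), np.float64(0.0131)]
side (115, np.float32(0.091), array([ 0.624 , -0.1109]), array([0.0279, 0.105 ]))
(164, np.float32(0.002), [[0.6074, -0.215], [0.6789, -0.2012], [0.7427, -0.1861]])
  (297, np.float32(0.001), [[0.6086, -0.0583], [0.6753, -0.0374], [0.7415, -0.0183]])
gourd 74 [array([ 0.4455, -0.2734]), np.float64(0.0316)]
gourd 84 [array([ 0.444 , -0.2783]), np.float64(0.0439)]
```

View pics/c5.png

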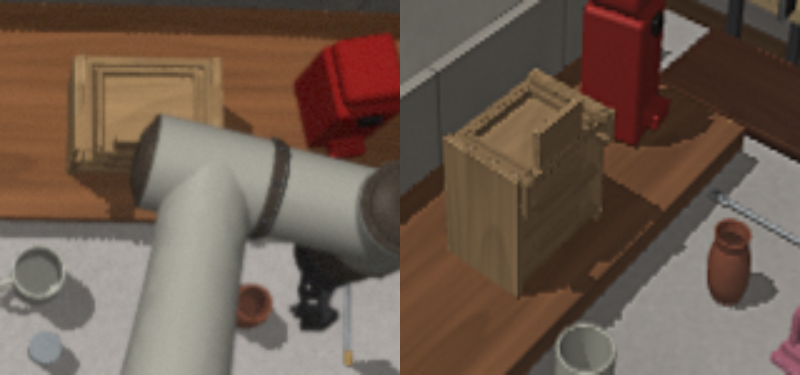

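The tray is seated in the top grooves with its handle at the front. The gourd rim is at top-crop pixel (253,303), measured at (0.453, -0.2745), radius 25.7 mm. I'll turn the tool so it closes along y, and go above the gourd.

Emit:
carry_out(motion=[4, 2, 10, 0, 0, 8.5, 1, 0, 2, 10, 0, 0, 8.5, 1, 0, 0, 20, 0, 0, 8.5, 1, 0, 0, 20, 0, 0, 8.5, 1, 0, 0, 20, 0, 0, 8.5, 1, 0, 0, 20, 0, 0, 8.5, 1, 0, 0, 20, 0, 0, 8.5, 1, 0, 0, 0, 0, 0, 8.5, 1, 0, 0, 0, 0, 0, 8.5, 1, 0, 0, 0, 0, 0, 8.5, 1, 0, 0, 0, 0, 0, 5, 1, 0, 0, 0, 0, 0, 0, 1, 0, 0, 0, 0, 0, 0, 1])

```text
time: 14.85
position: [0.459, -0.2702, 0.1575]
tool_rot: [0.004, -3.141, 0.0]
wrist_force: [0.5, -0.5, -0.6]
finger_gap: 0.0854
gripper_force: 0.0
```

```bash
python3 - <<'E'
from h import *
go((.453,-.2745,.010),-180)
E
```

```text
t 14.85 pos [ 0.459  -0.2702  0.1575] yaw -179.86 tilt [-1.e-04 -0.e+00 -1.e+00] shift mm [  6.   -4.2 147.5] rz 0.14 F [ 0.5 -0.5 -0.6] gap 0.0854 grip 0.0
```

Emit:
carry_out(motion=[6, -4, 10, 0, 0, 0, 1, 0, 0, 25, 0, 0, 0, 1, 0, 0, 25, 0, 0, 0, 1, 0, 0, 25, 0, 0, 0, 1, 0, 0, 25, 0, 0, 0, 1, 0, 0, 20, 0, 0, 0, 1, 0, 0, 17, 0, 0, 0, 1, 0, 0, 0, 0, 0, 0, 1, 0, 0, 0, 0, 0, 0, 0.8, 0, 0, 0, 0, 0, 0, 0.7, 0, 0, 0, 0, 0, 0, 0.6, 0, 0, 0, 0, 0, 0, 0.5, 0, 0, 0, 0, 0, 0, 0.5, 0, 0, 0, 0, 0, 0, 0.5], force=30)

```text
time: 16.25
position: [0.4528, -0.2749, 0.0125]
tool_rot: [-0.001, 3.139, -0.002]
wrist_force: [-1.4, -1.6, 6.0]
finger_gap: 0.0568
gripper_force: 31.9
```

```bash
python3 - <<'E'
from h import *
go((.453,-.2745,.010),-180)
E
```

```text
t 16.25 pos [ 0.4528 -0.2749  0.0125] yaw -179.96 tilt [ 0.0025 -0.0013 -1.    ] shift mm [-0.2  0.5  2.5] rz 0.04 F [-1.4 -1.6  6. ] gap 0.0568 grip 31.89544522203505
```

Emit:
carry_out(motion=[0, 0, -5, 0, 0, 0, 0.5, 0, 0, -15, 0, 0, 0, 0.5, 0, 0, -25, 0, 0, 0, 0.5, 0, 0, -25, 0, 0, 0, 0.5, 0, 0, -30, 0, 0, 0, 0.5, 0, 0, -30, 0, 0, 0, 0.5, 0, 0, -30, 0, 0, 0, 0.5, 0, 0, -30, 0, 0, 0, 0.5, 0, 0, -30, 0, 0, 0, 0.5, 0, 0, -20, 0, 0, 0, 0.5, 0, 0, -10, 0, 0, 0, 0.5, 0, 0, 0, 0, 0, 0, 0.5])

```text
time: 17.45
position: [0.4523, -0.2742, 0.2618]
tool_rot: [0.0, 3.139, -0.0]
wrist_force: [-0.2, -0.8, -1.9]
finger_gap: 0.0572
gripper_force: 32.6
```

Emit:
carry_out(motion=[-10, 5, 0, 0, 0, 0, 0.5, -20, 15, 0, 0, 0, 0, 0.5, -25, 17, 0, 0, 0, 0, 0.5, -25, 17, 0, 0, 0, 0, 0.5, -25, 17, 0, 0, 0, 0, 0.5, -25, 17, 0, 0, 0, 0, 0.5, -25, 17, 0, 0, 0, 0, 0.5, -25, 17, 0, 0, 0, 0, 0.5, -25, 17, 0, 0, 0, 0, 0.5, -20, 12, 0, 0, 0, 0, 0.5, -7, 3, 0, 0, 0, 0, 0.5, 0, 0, 0, 0, 0, 0, 0.5, 0, 0, 0, 0, 0, 0, 0.5])

```text
time: 18.75
position: [0.6833, -0.1205, 0.2596]
tool_rot: [-0.0, -3.139, -0.0]
wrist_force: [-0.3, -0.4, -1.2]
finger_gap: 0.0571
gripper_force: 32.6
```

```bash
python3 - <<'E'
from h import *
go((.685,-.121,.1805),-180)
s,X=snap("side"); save(s,"side6.png")
cv2.imwrite("pics/c6.png",cv2.resize(cv2.imread("pics/side6.png")[40:200,200:380],None,fx=3.6,fy=3.6,interpolation=cv2.INTER_CUBIC))
E
```

```text
t 18.75 pos [ 0.6833 -0.1205  0.2596] yaw 179.99 tilt [-0.0026  0.     -1.    ] shift mm [-1.9 -0.5 79.1] rz -0.01 F [-0.3 -0.4 -1.2] gap 0.0571 grip 32.55699260160327
```

View pics/c6.png

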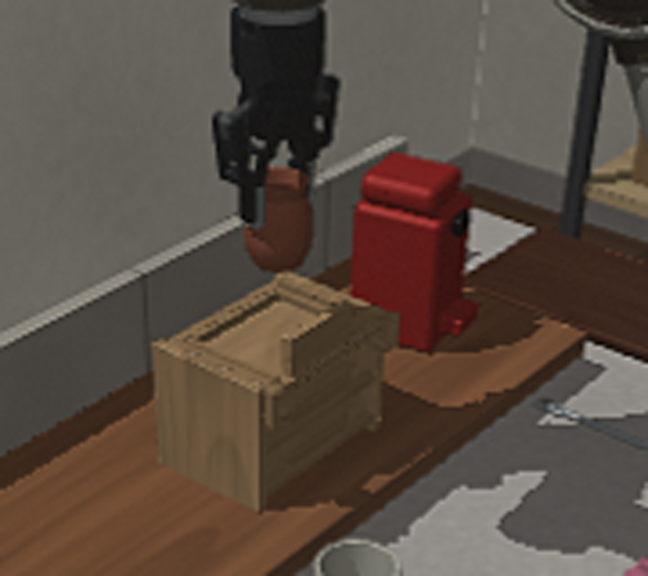

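The gourd hangs upright above the tray, clear of the handle. Lowering.

Emit:
carry_out(motion=[-2, 0, 10, 0, 0, 0, 0.5, 0, 0, 15, 0, 0, 0, 0.5, 0, 0, 15, 0, 0, 0, 0.5, 0, 0, 12, 0, 0, 0, 0.5, 0, 0, 10, 0, 0, 0, 0.5, 0, 0, 6, 0, 0, 0, 0.5, 0, 0, 3, 0, 0, 0, 0.5, 0, 0, 2, 0, 0, 0, 0.5, 0, 0, 1, 0, 0, 0, 0.5, 0, 0, 1, 0, 0, 0, 0.5, 0, 0, 0, 0, 0, 0, 0.5])

```text
time: 19.9
position: [0.6861, -0.1203, 0.1861]
tool_rot: [-0.0, 3.141, 0.0]
wrist_force: [0.3, -1.7, -1.6]
finger_gap: 0.057
gripper_force: 32.6
```

Emit:
carry_out(motion=[0, 0, 1, 0, 0, 0, 0.5, 0, 0, 1, 0, 0, 0, 0.5, 0, 0, 0, 0, 0, 0, 0.5])

```text
time: 20.2
position: [0.6859, -0.1203, 0.1837]
tool_rot: [-0.0, -3.141, -0.0]
wrist_force: [0.1, 0.4, -1.7]
finger_gap: 0.0571
gripper_force: 32.6
```

Emit:
carry_out(motion=[0, 0, 1, 0, 0, 0, 0.5, 0, 0, 0, 0, 0, 0, 0.5, 0, 0, 1, 0, 0, 0, 0.5, 0, 0, 0, 0, 0, 0, 0.5])

```text
time: 20.6
position: [0.6859, -0.1203, 0.1817]
tool_rot: [-0.0, -3.141, -0.0]
wrist_force: [0.5, -0.1, -1.5]
finger_gap: 0.0574
gripper_force: 32.6
```

Emit:
carry_out(motion=[0, 0, 1, 0, 0, 0, 0.5, 0, 0, 0, 0, 0, 0, 0.5])

```text
time: 20.8
position: [0.6859, -0.1203, 0.1808]
tool_rot: [-0.0, -3.141, -0.0]
wrist_force: [-0.6, 0.0, -1.8]
finger_gap: 0.0576
gripper_force: 32.6
```

Emit:
carry_out(motion=[0, 0, 0.7, 0, 0, 0, 0.5, 0, 0, 0, 0, 0, 0, 0.5])

```text
time: 21.0
position: [0.686, -0.1204, 0.1807]
tool_rot: [-0.0, 3.141, -0.0]
wrist_force: [-0.9, 0.7, 0.1]
finger_gap: 0.0575
gripper_force: 32.8
```

Emit:
carry_out(motion=[0, 0, 0.7, 0, 0, 0, 0.5, 0, 0, 0, 0, 0, 0, 0.5])

```text
time: 21.2
position: [0.6861, -0.1204, 0.1807]
tool_rot: [-0.0, 3.141, -0.001]
wrist_force: [-2.4, 1.0, 3.6]
finger_gap: 0.0567
gripper_force: 33.1
```

The gourd touched down at the predicted height (0.1807). Releasing slowly and backing straight up.

Emit:
carry_out(motion=[0, 0, 0, 0, 0, 0, 0.7, 0, 0, 0, 0, 0, 0, 0.75, 0, 0, 0, 0, 0, 0, 0.85, 0, 0, 0, 0, 0, 0, 1, 0, 0, 0, 0, 0, 0, 1, 0, 0, 0, 0, 0, 0, 1, 0, 0, -10, 0, 0, 0, 1, 0, 0, -20, 0, 0, 0, 1, 0, 0, -30, 0, 0, 0, 1, 0, 0, -30, 0, 0, 0, 1, 0, 0, -30, 0, 0, 0, 1, 0, 0, -20, 0, 0, 0, 1, 30, -30, 0, 0, 0, 0, 1, 30, -30, 0, 0, 0, 0, 1, 30, -30, 0, 0, 0, 0, 1, 30, -30, 0, 0, 0, 0, 1, 30, -30, 0, 0, 0, 0, 1, 0, -30, 0, 0, 0, 0, 1, 0, 0, 0, 0, 0, 0, 1, 0, 0, 0, 0, 0, 0, 1])

```text
time: 23.2
position: [0.5358, -0.3008, 0.32]
tool_rot: [0.002, 3.141, -0.0]
wrist_force: [0.4, 0.4, -0.2]
finger_gap: 0.0854
gripper_force: 0.0
```

```bash
python3 - <<'E'
from h import *
go((.685,-.121,.1805))
for n in("top","side"):
    s,X=snap(n); c=s["color"].astype(int); save(s,n+"7.png")
    print(n,"handle",handle(s,X,.206,(.615,.65,-.19,-.05)))
    k=(X[...,2]>.236)&(X[...,2]<.256)&(np.hypot(X[...,0]-.685,X[...,1]+.121)<.05)
    print("rim",k.sum(),np.nanmedian(X[k][:,2]) if k.any() else None,cv2.minEnclosingCircle(cast(X,s,.244)[k][:,:2].astype(np.float32)) if k.any() else None)
a=cv2.imread("pics/top7.png")[90:230,290:440]; b=cv2.imread("pics/side7.png")[75:215,220:370]
cv2.imwrite("pics/c7.png",np.hstack([cv2.resize(a,(400,373)),cv2.resize(b,(400,373))]))
E
```

```text
t 23.2 pos [ 0.5358 -0.3008  0.32  ] yaw 179.92 tilt [ 7.e-04 -1.e-04 -1.e+00] shift mm [-148.8  180.   139.6]  F [ 0.4  0.4 -0.2] gap 0.0854 grip 0.0
top handle (131, np.float32(0.0), array([ 0.634 , -0.1211]), array([0.0138, 0.0898]))
rim 86 0.2421571356593758 ((0.6847116351127625, -0.12027177214622498), 0.025978200137615204)
side handle (111, np.float32(0.07), array([ 0.6248, -0.1125]), array([0.0269, 0.1019]))
rim 79 0.240994048996378 ((0.6767038702964783, -0.11406813561916351), 0.031195513904094696)
```

View pics/c7.png

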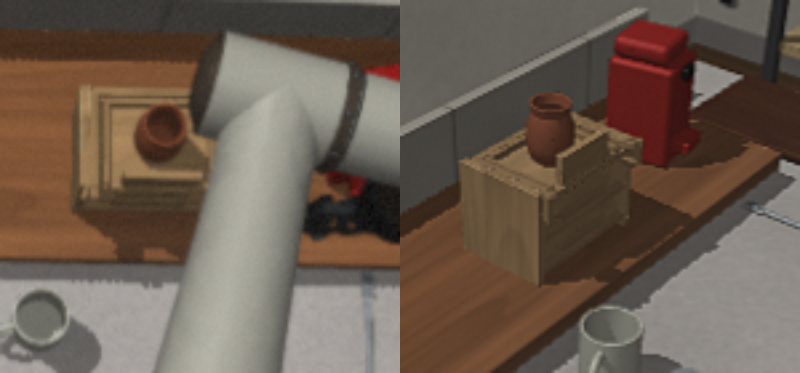

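The gourd stands upright in mid-tray, rim about 51 mm behind the handle. The tray is home and square (yaw 0), and the robot is clear.

```bash
python3 -c "
from rig import bot
print(bot.hand_in())"
```

```text
the job is handed in; nothing more can be done
None
```

I handed the job in at about 23 s: the tray is home against the back stop and released, with the gourd upright on it about 51 mm behind the handle; the hand-in gave no verdict, and I did not re-measure the bystanders.

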